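# Roll the pipe sample onto the gauging line

## Robot

A 6-joint arm with a two-finger parallel gripper is mounted at the origin on the work surface. World frame = base frame: x ahead of the robot, y to its left, z up, the work surface at z = 0. Lengths are in m, angles in degrees, forces in N, time in s.
With the tool pointing down it reaches from about 0.275 to 0.775 m from the base axis. Payload 14.6 kg.
Tool frame: the origin (TCP) lies at the very end of the fingers, on their centre line; the grasp point (between the pads) lies 19 mm behind it; z points along the fingers, y is the direction in which the jaws open and shut (so a half turn about z gives the same grasp; the last joint's range is limited). The gripper opens to 85 mm and grips with 20 to 120 N. Pads are 22 mm wide; open, the fingers measure 114 mm over their backs; the gripper's body (76 mm by 85 mm) begins 54 mm behind the grasp point. The pads swing forward as they close: fully open they stand 13 mm farther back than shut.
Start: joints at [67.936, 15.075, -2.767, 72.158, 0, 81.102], TCP at [0.12, 0.511, 0.231] pointing down, gripper open.
Joint ranges: [-151.79, 151.79], [-50.71, 97.33], [-67.44, 78.34], [-121.81, 120.89], [-77.56, 73.72], [-180, 180]. Speed limits (degrees/s): [108.29, 108.29, 147.25, 159.86, 180, 180].

## Interface

Orientations are given as a 3x3 rotation matrix whose columns are the frame's x, y, z axes.
In Python, from rig import r, viewer, workorder gives the robot as it stands.
- The arm moves only by the tool servo_tool, never from a script. Its argument "series" is a list of rows, each a list of 5 numbers: the opening, from -1 (shut) to 1 (fully open), then the shift along the tool's x, y, z in cm, then the turn about the tool's z in rad. In form: [[gripper, tx, ty, tz, turn], ...]. A call has 1 to 5 rows; each row shifts and turns the commanded pose from where the row before left it, along the tool's axes as they then stand; what a row does not reach is not made up. A row lasts 1/12 s, in which the tool goes at most 41.7 mm and 7.16 degrees, less where a joint would pass 70% of its speed; a pose out of reach is approached as far as the arm can. A call is refused whole if a number of a shift passes 4.17 or a number of a turn 0.125, either way. A call with a gripper value outside its range is refused whole. The fingers move at their own pace and stop on an object; "squeeze" is the grip in N (left out, the last holds). Time passes only in rows, so rows that do not move let the fingers close. It gives the time, the measured TCP pose, the force and the opening at its end, in the units of the state.
- r.read_state(): the state, without advancing time (a new reading comes with each control period).
- viewer.read_camera(name): name is "side" or "top" or "wrist"; returns a dict with "frame" (420x560x3 uint8, red, green, blue), "fx", "fy", "cx", "cy" (pixels), "k1" (the pictures are not rectified: a ray, as slopes to the right and down, at radius r is drawn at 1 + k1 r^2 times it, then the intrinsics apply), "rvec" (rotation vector, rad) and "tvec" (3), from world to camera coordinates, as OpenCV has them. Camera axes: x right, y down, z forward; pixel columns grow to the right and rows downward; lengths in m; the calibration is good to about 2 mm. A picture is of the moment at which its call begins. There is no depth.
- workorder.finish_job(): hands the job in, once; it reports no verdict.
The state is a dict: "clock": time; "joint_pos": joint angles; "joint_vel": joint speeds; "effort": joint torques, N m; "position": TCP position; "ee_rot": TCP orientation; "wrist_force": force on the tool from outside, world axes, zero at the start; "moment": the same for the moment, N m; "finger_gap": finger opening in m.
Only numpy, scipy, OpenCV 4.12 (cv2) and the standard library are available. Lean on these libraries where they do the work, as an engineer would, in place of code of your own. Each camera call takes 0.05 s, during which the arm holds its last target. There are 200 camera calls.

## Task

The copper pipe sample has to lie on the yellow gauging line for its wall-thickness check. Push the top of the pipe sideways with the fingertips, in several strokes if need be, so that it rolls (not just slides) across the mat, and leave it at rest lying along the yellow line, centred over the line's width, with both its ends within the line's length. Do not grasp, lift or carry the pipe, and leave the brass flange, the amber jar and the steel coupling where they stand.

Things in the scene. Friction and masses are not known exactly. Their poses are not given: they have to be found in the camera images.
- pipe: Copper pipe lying on the mat, 32 mm across, 130 mm long, about 0.3 kg, a white band round its middle. Origin mid-axis, 20 mm above the table; x along the pipe; y, z turn as it rolls. Starts 30 to 66 mm to either side of the yellow line, within 0.05 rad of parallel. Stops when let go. Rolled by its top it advances half as far as the fingertips, so it takes several strokes; pushed lower it slides.
- line: Yellow gauging line on the black mat: a flat painted-on stripe 220 mm long and 10 mm wide, 0.6 mm thick, that nothing can catch on. Origin at its middle, on the mat's top face (4 mm above the table); x runs along the line, y across it, z up.
- mat: Black rubber mat fixed to the table, 240 mm (its x) by 360 mm (its y), 4 mm thick, its edges parallel and square to the yellow line (the mat's x axis is parallel to the line's x). Origin at the centre of its underside, at table height; z up.
- flange: Brass flange fitting standing loose on the table just off the mat, beyond its far edge, 84 mm across at the foot and 44 mm tall; not to be moved. Origin at the centre of its underside.
- jar: Small amber jar with a white lid standing loose on the table just off the mat, beyond its far edge, 46 mm across and 62 mm tall; not to be moved. Origin at the centre of its underside.
- coupling: Steel pipe coupling standing loose on the table just off the mat, beyond its far edge, 42 mm across and 52 mm tall; not to be moved. Origin at the centre of its underside.
Things that resemble listed ones, but are neither listed nor needed, are in the scene too. Several things look just like the pipe: the one meant starts farthest to the robot's left.

How it is judged (in metres and radians):
On the way:
1. the pipe has rolled through more than 0.9 rad from how it lay, still lying on the mat (angle between pipe's own z axis and vertical above 0.9 rad and height (world z) of pipe below 0.023 m).
At the end, for the whole second after the job is handed in: The pipe lies at rest on the mat along the yellow line: its middle within 10 mm of the line's centre line and within 45 mm of the line's middle lengthwise, its axis within 0.15 rad of the line (y of pipe in the frame of line between -0.01 and 0.01 m and x of pipe in the frame of line between -0.045 and 0.045 m and angle between the x axis of pipe and the x axis of line, either way round below 0.15 rad and height (world z) of pipe between 0.017 and 0.023 m and linear speed of pipe below 0.01 m/s and angular speed of pipe below 0.5 rad/s); the robot touches nothing.
It fails at once if the pipe is lifted or tipped off the mat (its middle more than 8 mm above where it lies) (height (world z) of pipe above 0.028 m).
It fails at once if the brass flange is moved more than 15 mm or knocked over (distance of flange from where it was at the start of the episode above 0.015 m or angle between flange's own z axis and vertical above 0.5 rad).
It fails at once if the amber jar is moved more than 15 mm or knocked over (distance of jar from where it was at the start of the episode above 0.015 m or angle between jar's own z axis and vertical above 0.5 rad).
It fails at once if the steel coupling is moved more than 15 mm or knocked over (distance of coupling from where it was at the start of the episode above 0.015 m or angle between coupling's own z axis and vertical above 0.5 rad).
It also fails if it takes over 43 s, if anything falls off the work surface, if the arm or the gripper's body presses on something with over 40 N, if the wrist force passes 120 N, or if a joint passes its speed limit or range.

## Working session

There is one attempt and no reset: what is moved stays moved. The work goes in short steps, Python scripts to look and compute and a tool call to move; the robot and the scene stay as the last step left them, time stands still between calls to the robot, and variables do not carry over. Pictures are saved under pics/ and viewed, about 8 in all and at most 12, crops included, and the job is handed in when it is done.

Besides the shell and the picture viewer there is one more tool, called after "Request:" by a JSON object that holds its "name" and its "arguments". servo_tool: Moves the arm, as the interface text tells. Its arguments: {"type":"object","properties":{"series":{"type":"array"},"squeeze":{"type":"number"}},"required":["series"]}

```bash
mkdir -p pics; cat > h.py <<'E'
import numpy as np, cv2
from rig import r, viewer, workorder
def snap(n,f):
    c=viewer.read_camera(n); cv2.imwrite(f'pics/{f}.png',c['frame'][:,:,::-1]); 
    np.savez(f'pics/{f}.npz',**{k:v for k,v in c.items()}); return c
def load(f): return dict(np.load(f'pics/{f}.npz'))
def world(c,px,z):
    K=np.array([[c['fx'],0,c['cx']],[0,c['fy'],c['cy']],[0,0,1]],float)
    u=cv2.undistortPoints(np.array(px,float).reshape(-1,1,2),K,np.array([c['k1'],0,0,0],float))[:,0]
    R=cv2.Rodrigues(np.array(c['rvec'],float))[0]; o=-R.T@np.ravel(c['tvec'])
    d=np.c_[u,np.ones(len(u))]@R
    return o+d*((z-o[2])/d[:,2])[:,None]
def crop(f,x0,y0,x1,y1,s,out):
    i=cv2.imread(f'pics/{f}.png')[y0:y1,x0:x1]; cv2.imwrite(f'pics/{out}.png',cv2.resize(i,None,fx=s,fy=s,interpolation=cv2.INTER_CUBIC))
E
python3 - <<'E'
from h import *
for n in('top','side'):
    c=snap(n,n+'0'); R=cv2.Rodrigues(np.array(c['rvec'],float))[0]; print(n,-R.T@np.ravel(c['tvec']),c['fx'],c['k1'])
s=r.read_state();print(s['clock'],s['position'],np.round(s['ee_rot'],3),s['finger_gap'])
E
```

```text
top [ 0.29839451 -0.12612498  1.26069178] 516.972571899103 -0.1770089430755086
side [0.47841031 0.61444252 0.78643804] 422.2896216308811 -0.06731748492427382
0.1 [0.1195024  0.51096346 0.23087218] [[-0.974  0.228 -0.   ]
 [ 0.228  0.974 -0.001]
 [ 0.    -0.001 -1.   ]] 0.08553874599223983
```

View pics/top0.png

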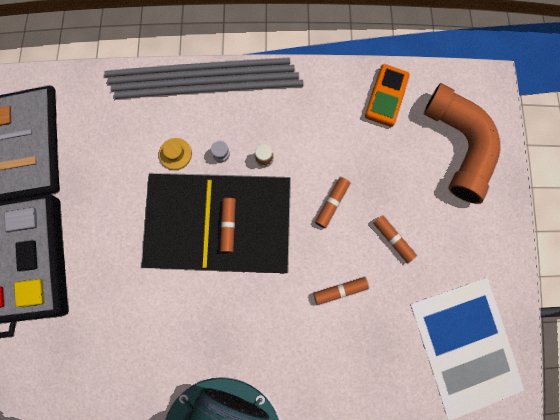

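View pics/side0.png

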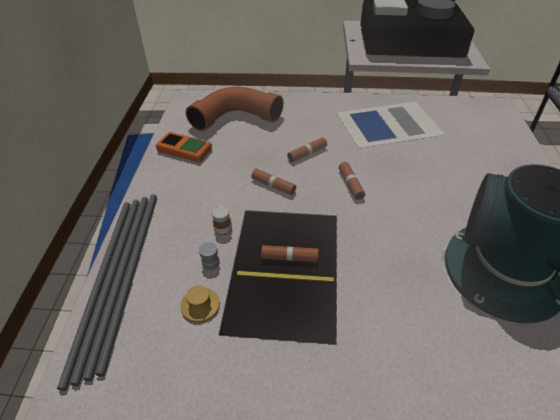

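```bash
python3 - <<'E'
from h import *
c=load('top0')
print('line ends',world(c,[(208.5,180),(206,267)],.0046)[:,:2].round(3).tolist())
print('mat',world(c,[(149,174),(291,178),(289,273),(142,267)],.004)[:,:2].round(3).tolist())
print('pipe',world(c,[(229,198),(227.5,251)],.028)[:,:2].round(3).tolist(), world(c,[(228,225)],.03))
print('flange.. ',world(c,[(175,155),(220,155),(264,158)],.02)[:,:2].round(3).tolist())
print('base',world(c,[(222,410)],.05))
d=load('side0')
print('side line',world(d,[(237,275),(333,279)],.0046)[:,:2].round(3).tolist(),'pipe',world(d,[(262,252),(318,254)],.024)[:,:2].round(3).tolist())
crop('top0',135,130,300,280,4.5,'c1')
E
```

```text
line ends [[0.62, 0.041], [0.402, 0.041]]
mat [[0.637, 0.194], [0.625, -0.167], [0.388, -0.161], [0.401, 0.2]]
pipe [[0.569, -0.014], [0.439, -0.013]] [[ 0.50153548 -0.01306216  0.03      ]]
flange..  [[0.682, 0.126], [0.681, 0.011], [0.673, -0.099]]
base [[ 0.07019001 -0.00594197  0.05      ]]
side line [[0.623, 0.047], [0.405, 0.047]] pipe [[0.57, -0.008], [0.44, -0.008]]
```

View pics/c1.png

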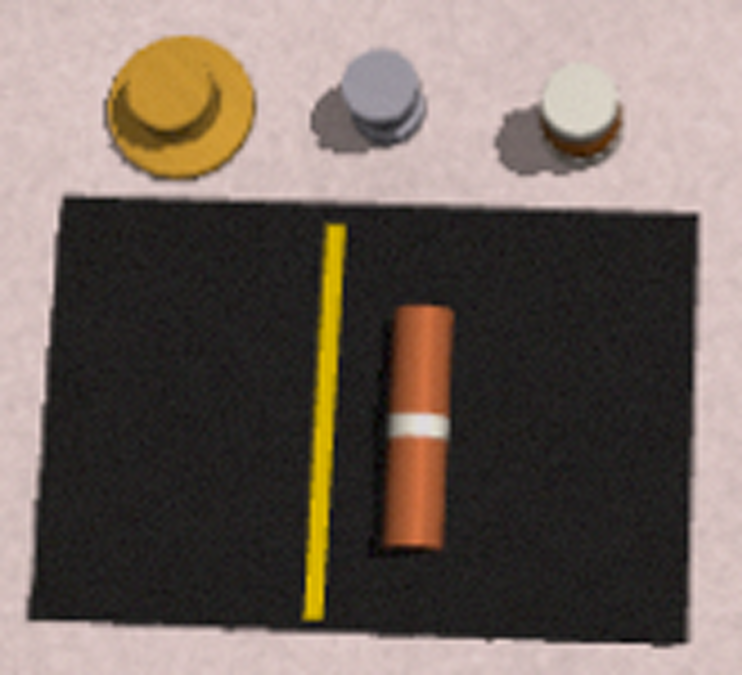

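Candidates are at top-image pixels (228,225), (333,203), (395,240) and (341,291). The robot's left is the image's left, so (228,225) on the mat is the pipe. The crop confirms it lies about 54 mm to the right of the line, and the side camera agrees (55 mm). I'll turn the tool so the open jaws lie along the pipe, then travel.

Request:
{"name": "servo_tool", "arguments": {"series": [[1,0,0,0,0.122],[1,0,0,0,0.122],[1,0,0,0,0.122],[1,0,0,0,0.122],[1,0,0,0,0.122]]}}

```text
clock: 0.52
position: [0.1195, 0.511, 0.231]
ee_rot: [[-0.663, 0.749, -0.0], [0.749, 0.663, -0.001], [-0.0, -0.001, -1.0]]
wrist_force: [0.3, 0.9, 0.4]
finger_gap: 0.0853
```

Request:
{"name": "servo_tool", "arguments": {"series": [[1,0,0,0,0.122],[1,0,0,0,0.122],[1,0,0,0,0.122],[1,0,0,0,0.122],[1,0,0,0,0.122]]}}

```text
clock: 0.93
position: [0.1195, 0.511, 0.231]
ee_rot: [[-0.115, 0.993, -0.0], [0.993, 0.115, -0.001], [-0.001, -0.0, -1.0]]
wrist_force: [0.8, -0.9, -0.2]
finger_gap: 0.0856
```

Request:
{"name": "servo_tool", "arguments": {"series": [[1,0,0,0,0.122],[1,0,0,0,0.02],[1,-3,2,0,0],[1,-3,2,0,0],[1,-3,2,0,0]]}}

```text
clock: 1.35
position: [0.1778, 0.4188, 0.2309]
ee_rot: [[0.016, 1.0, -0.0], [1.0, -0.016, -0.001], [-0.001, -0.0, -1.0]]
wrist_force: [0.2, 0.4, 0.1]
finger_gap: 0.0851
```

Request:
{"name": "servo_tool", "arguments": {"series": [[1,-3,2,0,0],[1,-3,2,0,0],[1,-3,2,0,0],[1,-3,2,0,0],[1,-3,2,0,0]]}}

```text
clock: 1.77
position: [0.2749, 0.2663, 0.2313]
ee_rot: [[0.017, 1.0, 0.0], [1.0, -0.017, 0.0], [0.0, 0.0, -1.0]]
wrist_force: [0.2, 0.5, 0.7]
finger_gap: 0.0854
```

Request:
{"name": "servo_tool", "arguments": {"series": [[1,-3,2,0,0],[1,-3,2,0,0],[1,-3,2,0,0],[1,-3,2,0,0],[1,-3,2,0,0]]}}

```text
clock: 2.18
position: [0.3718, 0.1141, 0.2314]
ee_rot: [[0.018, 1.0, 0.0], [1.0, -0.018, 0.0], [0.0, 0.0, -1.0]]
wrist_force: [0.9, 1.6, -0.6]
finger_gap: 0.0854
```

```bash
python3 - <<'E'
from h import *
s=r.read_state();print(s['clock'],s['position'],np.round(s['ee_rot'],3),s['wrist_force'],s['joint_pos'])
E
```

```text
2.1833 [0.37181251 0.11406109 0.23135372] [[ 0.018  1.     0.   ]
 [ 1.    -0.018  0.   ]
 [ 0.     0.    -1.   ]] [ 0.86376883  1.63882703 -0.63361818] [ 5.00040765e+00  1.65685901e+00 -1.92717231e+01  6.90570781e+01
  3.76406684e-03  9.60031448e+01]
```

Request:
{"name": "servo_tool", "arguments": {"series": [[1,-2.7,2.7,2,0],[1,-2.7,2.7,2,0],[1,-2.7,2.7,2,0],[1,-2.7,2.7,2,0],[1,-2.7,2.7,2,0]]}}

```text
clock: 2.6
position: [0.4999, -0.0191, 0.1335]
ee_rot: [[0.018, 1.0, -0.0], [1.0, -0.018, 0.0], [0.0, -0.0, -1.0]]
wrist_force: [0.2, 1.4, -0.3]
finger_gap: 0.0855
```

Request:
{"name": "servo_tool", "arguments": {"series": [[1,0,0,2,0],[1,0,0,2,0],[1,0,0,2,0],[1,0,0,1,0],[1,0,0,0,0]]}}

```text
clock: 3.02
position: [0.4977, -0.0172, 0.0625]
ee_rot: [[0.018, 1.0, -0.004], [1.0, -0.018, 0.001], [0.001, -0.004, -1.0]]
wrist_force: [0.7, 0.5, -0.7]
finger_gap: 0.0854
```

```bash
python3 - <<'E'
from h import *
s=r.read_state();print(s['clock'],s['position'],s['wrist_force'])
snap('side','side1');snap('wrist','wrist1')
a=cv2.imread('pics/side1.png')[170:350,200:420];b=cv2.imread('pics/wrist1.png')
a=cv2.resize(a,None,fx=2,fy=2,interpolation=cv2.INTER_CUBIC);b=cv2.resize(b,(480,360))[:, 60:420]
cv2.imwrite('pics/m1.png',np.hstack([a,b]))
E
```

```text
3.0167 [ 0.49769298 -0.01722291  0.06254653] [ 0.71180473  0.51827469 -0.69704166]
```

View pics/m1.png

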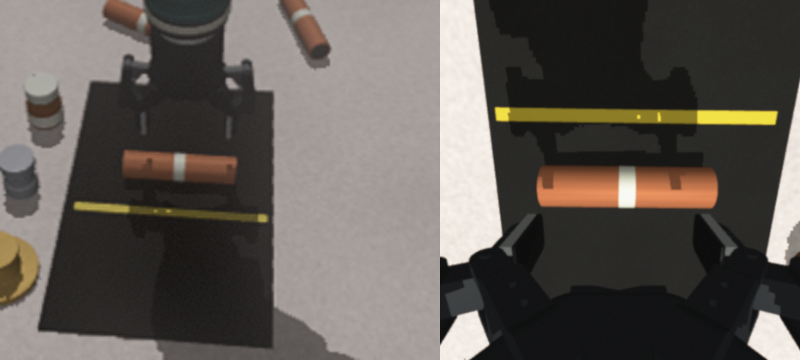

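The side-view half shows both fingers above the pipe's ends, and the wrist half shows the pipe between and ahead of the tips. I'll close a little for margin and descend to contact.

Request:
{"name": "servo_tool", "arguments": {"series": [[0.4,-0.4,0.5,0,0],[0.4,0,0,0.5,0],[0.4,0,0,0.5,0],[0.4,0,0,0,0],[0.4,0,0,0,0]]}}

```text
clock: 3.53
position: [0.5037, -0.0214, 0.0544]
ee_rot: [[0.021, 1.0, -0.0], [1.0, -0.021, 0.0], [0.0, -0.0, -1.0]]
wrist_force: [0.4, 0.3, 0.1]
finger_gap: 0.0602
```

Request:
{"name": "servo_tool", "arguments": {"series": [[0.4,0,0,0.2,0],[0.4,0,0,0.2,0],[0.4,0,0,0.2,0],[0.4,0,0,0,0],[0.4,0,0,0,0]]}}

```text
clock: 3.95
position: [0.5039, -0.0214, 0.0485]
ee_rot: [[0.021, 1.0, -0.0], [1.0, -0.021, 0.0], [0.0, -0.0, -1.0]]
wrist_force: [-0.3, 0.2, 0.3]
finger_gap: 0.0599
```

Request:
{"name": "servo_tool", "arguments": {"series": [[0.4,0,0,0.4,0],[0.4,0,0,0.4,0],[0.4,0,0,0.2,0],[0.4,0,0,0.1,0],[0.4,0,0,0,0]]}}

```text
clock: 4.37
position: [0.5038, -0.0215, 0.0373]
ee_rot: [[0.021, 1.0, -0.001], [1.0, -0.021, 0.0], [0.0, -0.001, -1.0]]
wrist_force: [0.5, -0.5, -0.4]
finger_gap: 0.0602
```

Request:
{"name": "servo_tool", "arguments": {"series": [[0.4,0,0,0.1,0],[0.4,0,0,0,0]]}}

```text
clock: 4.53
position: [0.504, -0.0215, 0.0366]
ee_rot: [[0.021, 1.0, 0.0], [1.0, -0.021, -0.0], [-0.0, 0.0, -1.0]]
wrist_force: [0.4, 0.8, 0.1]
finger_gap: 0.0596
```

Request:
{"name": "servo_tool", "arguments": {"series": [[0.4,0,0,0.1,0],[0.4,0,0,0,0]]}}

```text
clock: 4.7
position: [0.504, -0.0215, 0.0356]
ee_rot: [[0.021, 1.0, 0.0], [1.0, -0.021, 0.0], [0.0, 0.0, -1.0]]
wrist_force: [-0.0, -0.3, -0.3]
finger_gap: 0.0596
```

Request:
{"name": "servo_tool", "arguments": {"series": [[0.4,0,0,0.1,0],[0.4,0,0,0,0]]}}

```text
clock: 4.87
position: [0.5039, -0.0215, 0.0345]
ee_rot: [[0.021, 1.0, -0.0], [1.0, -0.021, 0.0], [0.0, -0.0, -1.0]]
wrist_force: [0.6, -0.0, -0.2]
finger_gap: 0.0598
```

Request:
{"name": "servo_tool", "arguments": {"series": [[0.4,0.4,0,0,0],[0.4,0,0,0.1,0],[0.4,0,0,0,0]]}}

```text
clock: 5.12
position: [0.504, -0.0172, 0.0335]
ee_rot: [[0.021, 1.0, -0.0], [1.0, -0.021, 0.0], [0.0, -0.0, -1.0]]
wrist_force: [0.5, -0.9, -0.0]
finger_gap: 0.0596
```

Request:
{"name": "servo_tool", "arguments": {"series": [[0.4,0,0,0.1,0],[0.4,0,0,0,0]]}}

```text
clock: 5.28
position: [0.504, -0.0175, 0.0325]
ee_rot: [[0.021, 1.0, -0.0], [1.0, -0.021, -0.0], [-0.0, -0.0, -1.0]]
wrist_force: [-0.5, -0.8, -0.0]
finger_gap: 0.0599
```

Request:
{"name": "servo_tool", "arguments": {"series": [[0.4,0,0,0.1,0],[0.4,0,0,0,0]]}}

```text
clock: 5.45
position: [0.504, -0.0175, 0.0315]
ee_rot: [[0.021, 1.0, -0.0], [1.0, -0.021, 0.0], [0.0, -0.0, -1.0]]
wrist_force: [-0.2, -0.9, 0.3]
finger_gap: 0.0598
```

Request:
{"name": "servo_tool", "arguments": {"series": [[0.4,0,0,0.1,0],[0.4,0,0,0,0]]}}

```text
clock: 5.62
position: [0.5042, -0.0176, 0.0308]
ee_rot: [[0.021, 1.0, 0.0], [1.0, -0.021, -0.0], [-0.0, 0.0, -1.0]]
wrist_force: [-1.9, 0.6, 6.3]
finger_gap: 0.0603
```

Request:
{"name": "servo_tool", "arguments": {"series": [[0.4,0.3,0,0.03,0],[0.4,0.3,0,0,0],[0.4,0.3,0,0,0],[0.4,0.3,0,0,0],[0.4,0,0,0,0]]}}

```text
clock: 6.03
position: [0.5046, -0.0052, 0.0308]
ee_rot: [[0.021, 1.0, 0.001], [1.0, -0.021, -0.0], [-0.0, 0.001, -1.0]]
wrist_force: [-1.4, -0.2, 9.8]
finger_gap: 0.0602
```

```bash
python3 - <<'E'
from h import *
snap('side','side2');snap('wrist','wrist2')
a=cv2.imread('pics/side2.png')[170:350,200:420];b=cv2.imread('pics/wrist2.png')
a=cv2.resize(a,None,fx=2,fy=2,interpolation=cv2.INTER_CUBIC);b=cv2.resize(b,(480,360))[:, 60:420]
cv2.imwrite('pics/m2.png',np.hstack([a,b]))
E
```

```text
(no output)
```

View pics/m2.png

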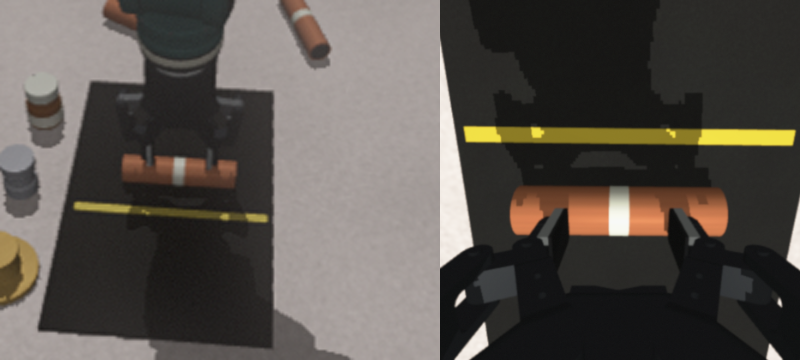

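In the side half the tips sit on the pipe's top and it has moved about 2 px (6 mm) toward the line. The lateral force is near 0 N, so it is rolling. I'll finish this stroke, lift, go back and repeat.

Request:
{"name": "servo_tool", "arguments": {"series": [[0.4,0.4,0,0,0],[0.4,0.4,0,0,0],[0.4,0.4,0,0,0],[0.4,0.4,0,0,0],[0.4,0,0,0,0]]}}

```text
clock: 6.55
position: [0.505, 0.0109, 0.0308]
ee_rot: [[0.021, 1.0, 0.001], [1.0, -0.021, -0.0], [-0.0, 0.001, -1.0]]
wrist_force: [-2.2, 0.1, 8.4]
finger_gap: 0.0601
```

Request:
{"name": "servo_tool", "arguments": {"series": [[0.4,0,0,-0.5,0],[0.4,0,0,-0.5,0],[0.4,0,0,0,0]]}}

```text
clock: 6.8
position: [0.5051, 0.0104, 0.0412]
ee_rot: [[0.021, 1.0, 0.001], [1.0, -0.021, -0.0], [-0.0, 0.001, -1.0]]
wrist_force: [0.4, -0.8, 0.5]
finger_gap: 0.0596
```

```bash
python3 - <<'E'
from h import *
s=r.read_state();print(s['clock'],s['position'],s['wrist_force'])
snap('side','side3');crop('side3',210,190,360,310,5,'c3')
E
```

```text
6.8 [0.50513096 0.01037786 0.04124292] [ 0.3887555  -0.75747267  0.46027211]
```

View pics/c3.png

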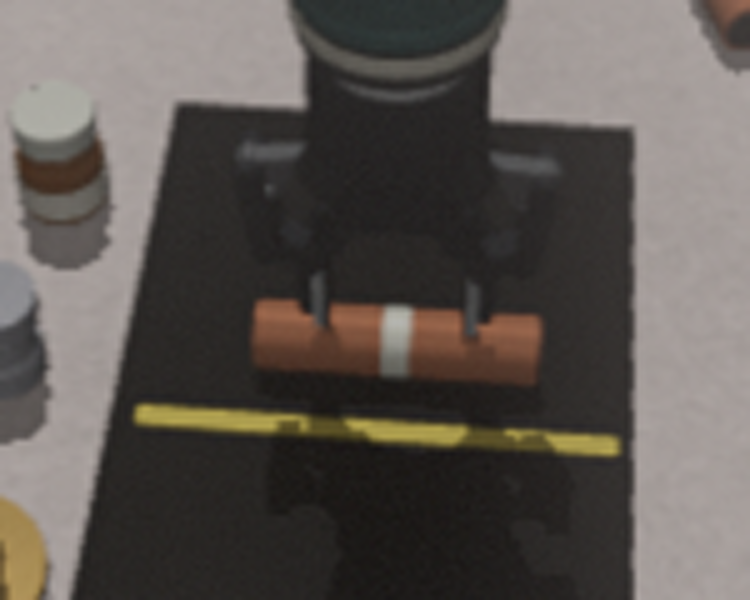

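```bash
python3 - <<'E'
from h import *
d=load('side3'); o=lambda l:[(210+(x+.5)/5-.5,190+(y+.5)/5-.5) for x,y in l]
print('pipe',world(d,o([(253,335),(543,350),(397,341)]),.02)[:,:2].round(4).tolist(),'line',world(d,o([(135,414),(619,446)]),.0046)[:,:2].round(4).tolist())
print('start',world(load('side0'),[(262,252),(318,254)],.02)[:,:2].round(4).tolist())
E
```

```text
pipe [[0.5732, 0.0031], [0.439, 0.005], [0.5063, 0.0032]] line [[0.6247, 0.0398], [0.404, 0.0461]]
start [[0.5703, -0.0108], [0.4395, -0.0115]]
```

Request:
{"name": "servo_tool", "arguments": {"series": [[0.4,-0.8,0,0,0],[0.4,-0.8,0,0,0],[0.4,0,0,0.5,0],[0.4,0,0,0.5,0],[0.4,0,0,0,0]]}}

```text
clock: 7.27
position: [0.5046, -0.0061, 0.0302]
ee_rot: [[0.022, 1.0, 0.001], [1.0, -0.022, -0.001], [-0.001, 0.001, -1.0]]
wrist_force: [-3.2, -1.2, 15.8]
finger_gap: 0.0597
```

Request:
{"name": "servo_tool", "arguments": {"series": [[0.4,0.3,0,0,0],[0.4,0.4,0,0,0],[0.4,0.4,0,0,0],[0.4,0.4,0,0,0],[0.4,0.3,0,0,0]]}}

```text
clock: 7.68
position: [0.5051, 0.0126, 0.0306]
ee_rot: [[0.021, 1.0, 0.001], [1.0, -0.021, -0.0], [-0.0, 0.001, -1.0]]
wrist_force: [-2.3, 0.4, 16.0]
finger_gap: 0.0599
```

Request:
{"name": "servo_tool", "arguments": {"series": [[0.4,0.4,0,0,0],[0.4,0.4,0,0,0],[0.4,0.4,0,0,0],[0.4,0.4,0,0,0],[0.4,0,0,0,0]]}}

```text
clock: 8.1
position: [0.5056, 0.0289, 0.0306]
ee_rot: [[0.021, 1.0, 0.001], [1.0, -0.021, -0.0], [0.0, 0.001, -1.0]]
wrist_force: [-1.2, 2.6, 15.2]
finger_gap: 0.0598
```

Request:
{"name": "servo_tool", "arguments": {"series": [[0.4,0,0,-0.5,0],[0.4,0,0,-0.5,0],[0.4,0,0,0,0]]}}

```text
clock: 8.35
position: [0.5052, 0.0285, 0.0408]
ee_rot: [[0.021, 1.0, 0.0], [1.0, -0.021, -0.0], [-0.0, 0.0, -1.0]]
wrist_force: [0.4, -0.2, 0.8]
finger_gap: 0.0597
```

```bash
python3 - <<'E'
from h import *
s=r.read_state();print(s['clock'],s['position'],s['wrist_force'])
snap('side','side4');crop('side4',210,190,360,310,5,'c4')
E
```

```text
8.35 [0.50521134 0.02846263 0.0407514 ] [ 0.4329258  -0.19115927  0.82708864]
```

View pics/c4.png

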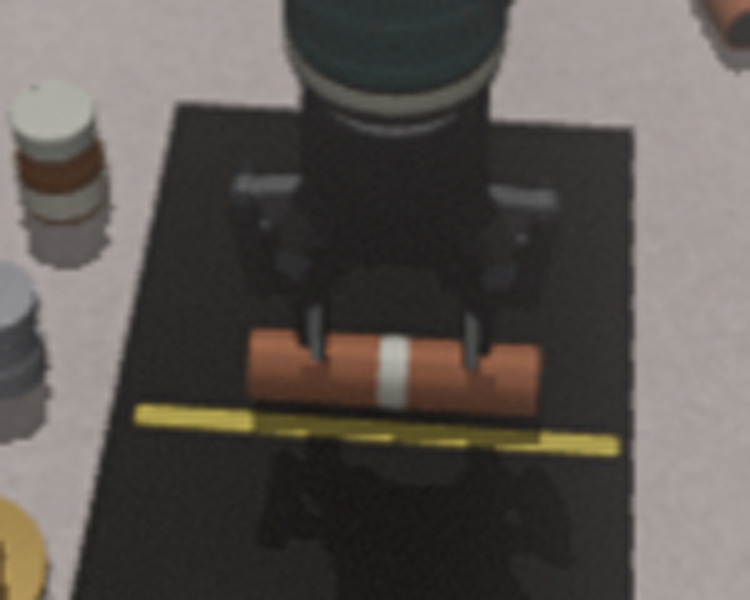

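Pipe band is at crop (393,372), so it rolled about 17 mm and has about 22 mm to go. Third stroke: 32 mm.

Request:
{"name": "servo_tool", "arguments": {"series": [[0.4,-0.7,0,0,0],[0.4,-0.8,0,0,0],[0.4,0,0,0.5,0],[0.4,0,0,0.47,0],[0.4,0,0,0,0]]}}

```text
clock: 8.82
position: [0.5049, 0.0129, 0.0305]
ee_rot: [[0.022, 1.0, 0.001], [1.0, -0.022, -0.001], [-0.001, 0.001, -1.0]]
wrist_force: [-2.6, -1.0, 13.9]
finger_gap: 0.0594
```

Request:
{"name": "servo_tool", "arguments": {"series": [[0.4,0.3,0,0,0],[0.4,0.4,0,0,0],[0.4,0.4,0,0,0],[0.4,0.4,0,0,0],[0.4,0.3,0,0,0]]}}

```text
clock: 9.23
position: [0.5055, 0.0317, 0.0307]
ee_rot: [[0.021, 1.0, 0.001], [1.0, -0.021, -0.0], [-0.0, 0.001, -1.0]]
wrist_force: [-1.6, -1.3, 12.3]
finger_gap: 0.0599
```

Request:
{"name": "servo_tool", "arguments": {"series": [[0.4,0.4,0,0,0],[0.4,0.4,0,0,0],[0.4,0.4,0,0,0],[0.4,0.2,0,0,0],[0.4,0,0,0,0]]}}

```text
clock: 9.65
position: [0.5058, 0.0458, 0.0307]
ee_rot: [[0.021, 1.0, 0.001], [1.0, -0.021, 0.0], [0.0, 0.001, -1.0]]
wrist_force: [0.5, 1.4, 10.2]
finger_gap: 0.0599
```

Request:
{"name": "servo_tool", "arguments": {"series": [[0.4,0,0,-0.5,0],[0.4,0,0,-0.5,0],[0.4,0,0,0,0]]}}

```text
clock: 9.9
position: [0.5056, 0.0455, 0.0412]
ee_rot: [[0.021, 1.0, 0.001], [1.0, -0.021, -0.0], [-0.0, 0.001, -1.0]]
wrist_force: [-0.1, 0.4, 0.3]
finger_gap: 0.0599
```

```bash
python3 - <<'E'
from h import *
s=r.read_state();print(s['clock'],s['position'],s['wrist_force'])
snap('side','side5');crop('side5',210,190,360,310,5,'c5')
d=load('side4'); o=lambda l:[(210+(x+.5)/5-.5,190+(y+.5)/5-.5) for x,y in l]
print('pipe4',world(d,o([(248,364),(541,380),(393,372)]),.02)[:,:2].round(4).tolist())
E
```

```text
9.9 [0.50562822 0.04545955 0.041177  ] [-0.06729495  0.37661284  0.34207046]
pipe4 [[0.5738, 0.0201], [0.44, 0.0224], [0.5073, 0.0213]]
```

View pics/c5.png

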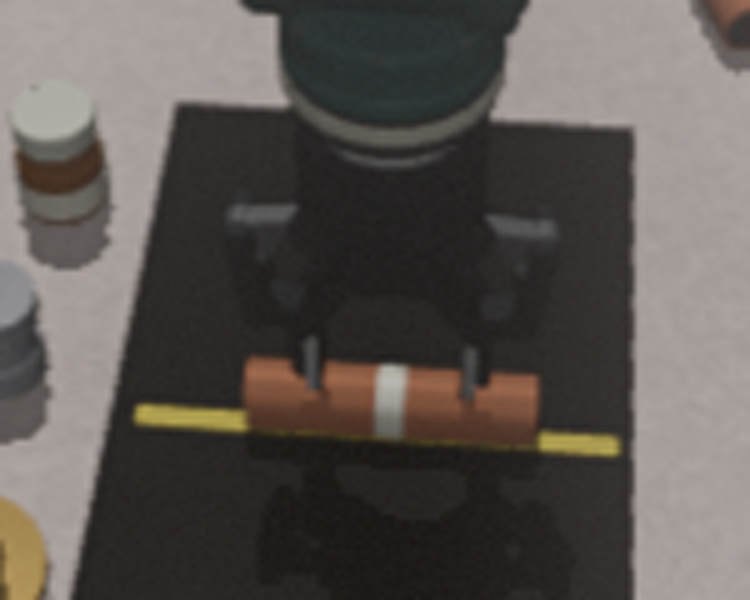

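Band is at crop (391,400), so the pipe is at y about 0.037 against the line's 0.043. The last stroke is 13 mm, for about 6.5 mm of roll, then I'll retreat.

Request:
{"name": "servo_tool", "arguments": {"series": [[0.4,-0.6,0,0,0],[0.4,-0.6,0,0,0],[0.4,0,0,0.5,0],[0.4,0,0,0.47,0],[0.4,0,0,0,0]]}}

```text
clock: 10.37
position: [0.5053, 0.0332, 0.0308]
ee_rot: [[0.022, 1.0, 0.0], [1.0, -0.022, -0.0], [-0.0, 0.0, -1.0]]
wrist_force: [-1.1, 0.2, 9.5]
finger_gap: 0.06
```

Request:
{"name": "servo_tool", "arguments": {"series": [[0.4,0.3,0,0,0],[0.4,0.4,0,0,0],[0.4,0.4,0,0,0],[0.4,0.2,0,0,0],[0.4,0,0,0,0]]}}

```text
clock: 10.78
position: [0.5057, 0.0468, 0.0308]
ee_rot: [[0.021, 1.0, 0.001], [1.0, -0.021, 0.0], [0.0, 0.001, -1.0]]
wrist_force: [-0.3, -0.1, 8.4]
finger_gap: 0.0596
```

Request:
{"name": "servo_tool", "arguments": {"series": [[0.4,0,0,-0.5,0],[0.4,0,0,-1,0],[0.4,0,0,-2,0],[0.4,-3,0,-3,0],[0.4,-3,0,-3,0]]}}

```text
clock: 11.2
position: [0.5033, -0.0122, 0.1254]
ee_rot: [[0.018, 1.0, -0.002], [1.0, -0.018, 0.0], [0.0, -0.002, -1.0]]
wrist_force: [2.2, -0.2, -0.4]
finger_gap: 0.0598
```

Request:
{"name": "servo_tool", "arguments": {"series": [[0.4,-4,0,0,0],[0.4,-4,0,0,0],[0.4,-4,0,0,0],[0.4,-4,0,0,0],[0.4,0,0,0,0]]}}

```text
clock: 11.62
position: [0.5008, -0.1783, 0.1245]
ee_rot: [[0.026, 1.0, 0.0], [1.0, -0.026, -0.002], [-0.002, 0.0, -1.0]]
wrist_force: [-0.7, 1.1, -0.7]
finger_gap: 0.0597
```

```bash
python3 - <<'E'
from h import *
s=r.read_state();print(s['clock'],s['position'],s['wrist_force'])
snap('side','side6');snap('top','top6')
a=cv2.imread('pics/side6.png')[190:310,210:360];b=cv2.imread('pics/top6.png')[130:280,140:290]
cv2.imwrite('pics/m6.png',np.hstack([cv2.resize(a,(500,400),interpolation=2),cv2.resize(b,(300,300),interpolation=2)[:, :] if 0 else cv2.copyMakeBorder(cv2.resize(b,(300,300),interpolation=2),0,100,0,0,0)]))
E
```

```text
11.6167 [ 0.50079024 -0.17834903  0.12454694] [-0.65273068  1.14529977 -0.66887231]
```

View pics/m6.png

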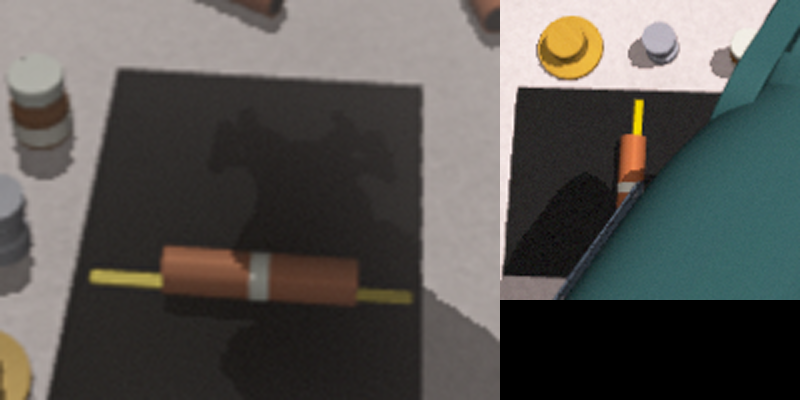

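```bash
python3 - <<'E'
from h import *
d=load('side6'); o=lambda l:[(210+(x+.5)*.3-.5,190+(y+.5)*.3-.5) for x,y in l]
print('side pipe',world(d,o([(163,268),(357,282),(259,276)]),.02)[:,:2].round(4).tolist(),'line',world(d,o([(90,277),(412,297)]),.0046)[:,:2].round(4).tolist())
t=load('top6'); f=t['frame'].astype(int); R,G,B=f[...,0],f[...,1],f[...,2]
yel=(R>150)&(G>130)&(B<80); cop=(R>120)&(G<R*.7)&(B<R*.55)&~yel
for v in (184,188,192,200,204,208,212):
    x=np.arange(190,225)
    for nm,m,z in(('line',yel,.0046),('pipe',cop,.02)):
        c=x[m[v,190:225]]
        if len(c)>2: print(v,nm,c.min(),c.max(),world(t,[(c.mean(),v)],z)[0,:2].round(4))
print('line0',world(load('top0'),[(208.5,180),(206,267)],.0046)[:,:2].round(4).tolist())
E
```

```text
side pipe [[0.5732, 0.0419], [0.4423, 0.0467], [0.508, 0.0451]] line [[0.6245, 0.0408], [0.4044, 0.046]]
184 line 207 210 [0.6098 0.0403]
188 line 207 210 [0.5995 0.04  ]
192 line 207 210 [0.5892 0.0397]
200 pipe 201 212 [0.5654 0.0421]
204 pipe 201 212 [0.5554 0.0418]
208 pipe 201 212 [0.5454 0.0417]
212 pipe 200 211 [0.5354 0.0443]
line0 [[0.6202, 0.0406], [0.402, 0.0414]]
```

Side and top cameras both put the pipe within about 1–3 mm of the line, 6 mm off lengthwise, with yaw error about 0.015 rad. Handing in.

```bash
python3 -c "
from h import *
print(workorder.finish_job())"
```

```text
the job is handed in; nothing more can be done
None
```

The pipe is lying along the yellow line and I have handed the job in. The hand-in returned no verdict, so these are my own camera checks.

**What I did:** I pressed the two open fingertips lightly on top of the pipe (about 6–16 N) and rolled it toward the line in four strokes. It travelled about 56 mm, which is roughly 3.5 rad of roll. The pipe moved half as far as the fingertips and the sideways force stayed low (up to about 2.6 N), so it rolled rather than slid. I then raised the arm and moved it aside. The job took about 12 s of the 43 s allowed.

**Last checks:**

| Check | Side camera | Top camera | Limit |
|---|---|---|---|
| Pipe off the line's centre line | about 1–2 mm | about 2–4 mm | 10 mm |
| Pipe off the line's middle, lengthwise | about 6 mm | not measured | 45 mm |
| Angle to the line | under 0.02 rad | not measured | 0.15 rad |

- **Camera views:** In the final top view the arm hid part of the pipe, so that reading covers only its far end. The two cameras disagree by 2–5 mm in absolute position across the line, so I judged the pipe relative to the line within each image.
- **Other objects:** The arm never went near the flange, jar or coupling, and they looked unmoved in the last picture. I did not measure their positions again.

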